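# Refit the divider comb in the sachet box and shut the lid

### The arm

A 6-joint arm with a two-finger parallel gripper is mounted at the origin on a cart in front of the work surface, level with it; the furniture and walls round the work are solid. World frame = base frame: x ahead of the robot, y to its left, z up, the work surface at z = 0. Lengths are in m, angles in rad, forces in N, time in s.
With the tool pointing down it reaches from about 0.35 to 0.775 m from the base axis. Payload 7.3 kg.
Tool frame: the origin (TCP) lies at the centre of the arm's flange, where the gripper is bolted on; the fingertips stand 178 mm ahead of it and the grasp point (between the pads) lies 159 mm ahead of it; z points along the fingers, y is the line along which they close (so a half turn about z gives the same grasp; the last joint's range is limited). The gripper opens to 92 mm and grips with 3 to 60 N. Pads are 19 mm wide; open, the fingers measure 130 mm over their backs; the gripper's body (75 mm by 190 mm) begins 47 mm behind the grasp point.
Start: joints at [-1.263, 0.342, 1.524, -0, 1.275, -0.146], TCP at [0.23, -0.472, 0.405] pointing down, gripper open.
Joint ranges: [-2.53, 2.53], [-0.77, 2.02], [0.04, 2.7], [-1, 4.14], [0.28, 2.66], [-3.11, 3.11]. Speed limits (rad/s): [2.57, 2.57, 3.14, 3.14, 3.14, 3.14].

### API

Orientations are given as [roll, pitch, yaw] about the fixed x, y, z axes, in that order (R = Rz(yaw) Ry(pitch) Rx(roll)).
In Python, from cell import robot gives the robot as it stands.
- The arm moves only by the shell command python3 -m pendant [OPENING] [FORCE], which reads ROWS from standard input. ROWS is a JSON list of rows, 1 to 8 of them, each an object with the fields xyz (a list: dx, dy, dz in units of 20 mm), rot (a list: a rotation vector rx, ry, rz in units of 0.25 rad); a field left out counts as zero; each row shifts and turns the commanded pose from where the row before left it, along the tool's axes as they then stand; what a row does not reach is not made up. A row lasts 1/12 s, in which the tool goes at most 0.0417 m and 0.125 rad, less where a joint would pass 70% of its speed; a pose out of reach is approached as far as the arm can. OPENING is the finger opening in m, set as the command begins (- or left out keeps the last). The fingers move at their own pace and stop on an object; FORCE is the grip in N (left out, the last holds). Time passes only in rows, so rows that do not move let the fingers close. It prints the time, the measured TCP pose, the force, the opening and the grip force at its end. Input that does not fit is refused with a message, and nothing moves.
- robot.observe(): the state, without advancing time (a new reading comes with each control period).
- robot.read_camera(name): name is "scene" or "top" or "wrist"; returns a dict with "image" (480x640x3 uint8, red, green, blue), "fx", "fy", "cx", "cy" (pixels), "pose" (4x4, takes a point from camera to world coordinates). Camera axes: x right, y down, z forward; pixel columns grow to the right and rows downward; lengths in m; the calibration is good to about 2 mm. The wrist camera is an equidistant fisheye: a pixel r from the principal point sees the ray r / f radians off the axis. A picture is of the moment at which its call begins. There is no depth.
- robot.hand_in(): hands the job in; it is judged then, once.
The state is a dict: "time": time; "qpos": joint angles; "qvel": joint speeds; "joint_efforts": joint torques, N m; "tool_pos": TCP position; "tool_rot": TCP orientation; "contact_force": force on the tool from outside, world axes, zero at the start; "torque": the same for the moment, N m; "opening": finger opening in m; "grip_force": force on a finger pad.
Only numpy, scipy, OpenCV 4.12 (cv2) and the standard library are available. Lean on these libraries where they do the work, as an engineer would, in place of code of your own. Each camera call takes 0.05 s, during which the arm holds its last target. There are 200 camera calls.

### The job

The pale green divider comb of the bamboo sachet box has been washed. Put it back: feel for the slots in the grey liner so that all five plates drop into their slots, press it gently fully home past the sprung noses (about 10 N is enough, never lean on it with more than 30 N), then shut the lid. Leave the jars and biscuit sachets on the table alone.

Things in the scene. Friction and masses are not known exactly. Their poses are not given: they have to be found in the camera images.
- sachet_box: Bamboo box fixed to the table, 122 (x) x 230 (y) x 82 mm high, walls 5 mm, floor 6 mm; the mouth between the walls is 112 x 220 mm. Origin at the centre of its underside; x points to its hinged back, y along its length, z up. Inside lies a grey slotted liner (see the two points below).
- box_middle (a point): Middle of the box, 8 mm above its underside, level with the slot bottoms. The liner has 5 slots, each 6 mm wide along the box's y and running along x, 30 mm apart (-60 to 60 mm from the liner's middle); its bar tops lie 18 mm above this point. The liner stands anywhere from 11 mm short of to 11 mm past this point along y; that shift is not measured. About 14 N sideways would move it.
- box_noses (a point): Point over the middle of the box at the height of two sprung steel noses, one at each end of the liner (centres 49 mm, tops 54 mm above the box's underside). In the last 12 mm of the comb's way down the ends of its spine push them aside and they snap over it; pressing past them takes about 10 N in all.
- divider: Loose pale green comb, about 140 g, standing on its plates; origin at the centre of its underside. Five plates, 94 mm along x, 4 mm thick, 48 mm high, at y = -60, -30, 0, 30, 60 mm, tips thinned to 2.6 mm over the last 1.5 mm, joined by a spine along y (174 mm long, centre 34 mm up). A half turn about z makes no difference. Home: origin 8 mm above the box's underside, plates on the slot bottoms.
- divider_tab (a point): Centre of the comb's finger tab: 34 mm along the comb's x, 12 mm thick along its y (pinch it across y), from z = 48 mm (plate tops) to 70 mm above the comb's underside; this point is 58 mm above the underside and midway along the comb.
- lid (a joint): Angle of the box's lid (bamboo frame, clear pane, 122 x 230 x 7 mm): 0 shut, grows as it opens, stop at 2.0. It starts at 1.7 to 1.9 rad, leaning back. The stiff hinge (0.2 N m) leaves it where it is let go. It cannot shut over a comb that is not home (4 mm to spare over the comb's tab).
- lid_hinge (a point): Middle of the lid's hinge line, on the back rim of the box (61 mm along the box's x from its middle, 82 mm up); the line runs along the box's y. The shut lid's underside is level with it.
- lid_edge (a point): Middle of the lid's free edge, on its outer (top) face, 122 mm from the hinge line; a 50 mm wide lip sticks out 10 mm beyond it.
- honey_jar: Bystander: honey jar with grey lid, 58 mm across, 85 mm high; origin at the centre of its underside.
- jam_jar: Bystander: jam jar with yellow lid, 63 mm across, 90 mm high; origin at the centre of its underside.
- cinnamon: Bystander: spice jar with red cap, 45 mm across, 106 mm high; origin at the centre of its underside.
- sachet_left: Bystander: white and blue biscuit sachet lying flat, 47 x 109 x 11 mm; origin at the centre of its underside.
- sachet_right: Bystander: white and blue biscuit sachet lying flat, 47 x 109 x 11 mm; origin at the centre of its underside.

How it is judged:
By the outcome, as a careful person would: the job done as asked, in the order asked, and still so for the second after the job is handed in, with the robot touching nothing.
It also fails if it takes over 72 s, if anything falls off the work surface, if the arm or the gripper's body presses on something with over 40 N, if the wrist force passes 120 N, or if a joint passes its speed limit or range.

## Working session

There is one attempt and no reset: what is moved stays moved. The work goes in short steps, Python scripts to look and compute and a shell command to move; the robot and the scene stay as the last step left them, time stands still between calls to the robot, and variables do not carry over. Pictures are saved under pics/ and viewed, at most 12 in all, crops included, and the job is handed in when it is done.

```bash
mkdir -p pics; ls; python3 - <<'E'
from cell import robot
import cv2,pickle,numpy as np
o={}
for n in("scene","top","wrist"):
    d=robot.read_camera(n);o[n]=d;print(n,d["fx"],d["cx"],d["cy"],np.round(d["pose"],3).tolist())
pickle.dump(o,open("c0.pkl","wb"))
cv2.imwrite("pics/a_top.png",o["top"]["image"][...,::-1]);cv2.imwrite("pics/a_scene.png",o["scene"]["image"][...,::-1])
s=robot.observe();print(s)
E
```

```text
pics
scene 481.0805806848703 316.66178976748955 238.57042099737788 [[-0.848, -0.343, 0.403, 0.198], [-0.529, 0.579, -0.62, 0.609], [-0.021, -0.739, -0.673, 0.699], [0.0, 0.0, 0.0, 1.0]]
top 568.1518443691696 318.282523728168 244.3628407176487 [[-0.022, -0.98, 0.197, 0.33], [-1.0, 0.024, 0.005, 0.036], [-0.01, -0.197, -0.98, 1.175], [0.0, 0.0, 0.0, 1.0]]
wrist 371.64829954431775 321.4851448333776 241.86888023604124 [[0.438, -0.87, -0.228, 0.291], [-0.899, -0.424, -0.109, -0.443], [-0.002, 0.252, -0.968, 0.384], [0.0, 0.0, 0.0, 1.0]]
{'time': 0.15, 'qpos': array([-1.26302597e+00,  3.42588806e-01,  1.52478463e+00, -3.68076671e-05,
        1.27540249e+00, -1.45999089e-01]), 'qvel': array([ 0.0008956 , -0.00278914, -0.00299085,  0.00012881, -0.00061207,
        0.00049067]), 'joint_efforts': array([ 8.79004783e-04, -4.31470942e+01, -2.44353640e+01,  7.17122597e-02,
        5.38049906e-02, -8.08260211e-05]), 'tool_pos': array([ 0.23012481, -0.47177356,  0.40419545]), 'tool_rot': array([-3.14041685e+00, -1.37317330e-04,  4.53780098e-01]), 'contact_force': array([ 0.49029684, -0.15392182, -0.06438137]), 'torque': array([-0.01060751,  0.03301682,  0.02243893]), 'grip_force': 0.0, 'opening': 0.09193552875488441}
```

View pics/a_top.png

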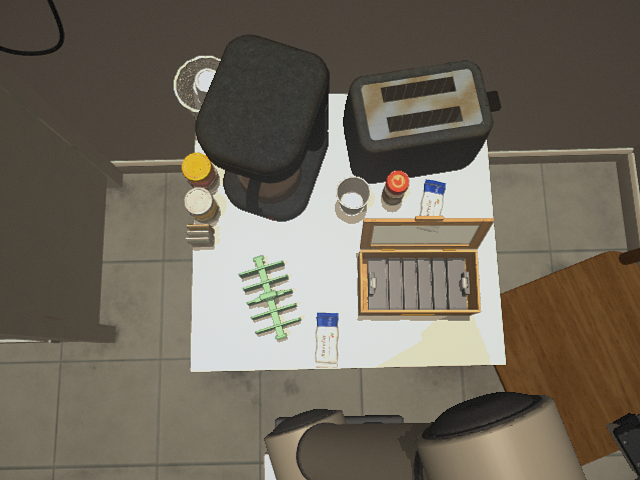

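View pics/a_scene.png

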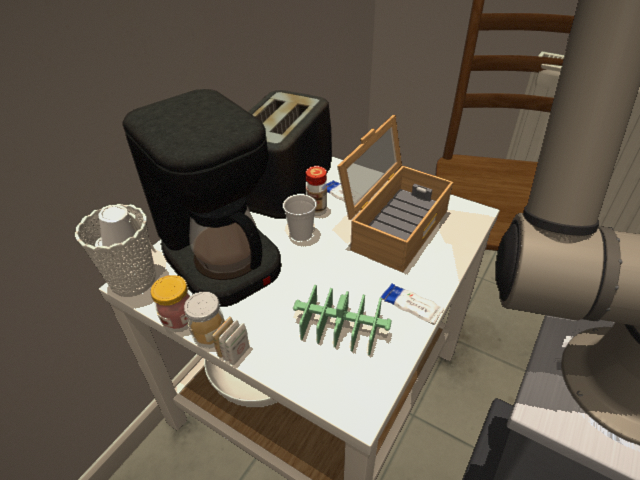

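The top view shows the comb near (268,298), the box mouth near (420,283) with the lid leaning back towards the toaster, and sachets at (327,340) and (432,198). In the scene view the comb is near (343,320) and the box near (400,215). Next I'll make enlarged crops for the measurements.

```bash
cat > h.py <<'E'
import numpy as np,cv2
def ray(d,p):
    P=d["pose"];k=np.array([(p[0]-d["cx"])/d["fx"],(p[1]-d["cy"])/d["fy"]])
    if d.get("fish"):
        r=np.hypot(*k);v=np.array([*(k/r*np.sin(r)),np.cos(r)]) if r>0 else np.array([0,0,1.])
    else: v=np.array([*k,1.])
    v=P[:3,:3]@v
    return P[:3,3],v/np.linalg.norm(v)
def onz(d,p,z):
    o,v=ray(d,p);return o+v*(z-o[2])/v[2]
def tri(*dp):
    A=np.zeros((3,3));b=np.zeros(3)
    for d,p in dp:
        o,v=ray(d,p);M=np.eye(3)-np.outer(v,v);A+=M;b+=M@o
    x=np.linalg.solve(A,b);res=[np.linalg.norm((np.eye(3)-np.outer(ray(d,p)[1],ray(d,p)[1]))@(x-d["pose"][:3,3])) for d,p in dp]
    return x,np.max(res)
def green(im):
    h=cv2.cvtColor(im,cv2.COLOR_RGB2HSV);return cv2.inRange(h,(40,50,40),(85,255,255))
E
python3 - <<'E'
import pickle,cv2,numpy as np
o=pickle.load(open("c0.pkl","rb"))
t=o["top"]["image"][...,::-1];s=o["scene"]["image"][...,::-1]
A=cv2.resize(t[210:325,350:500],None,fx=4,fy=4,interpolation=cv2.INTER_CUBIC)[:,:]
cv2.imwrite("pics/b.png",A)
C=cv2.resize(t[245:350,225:315],None,fx=4,fy=4,interpolation=cv2.INTER_CUBIC)
D=cv2.resize(s[275:365,285:400],None,fx=3.5,fy=3.5,interpolation=cv2.INTER_CUBIC)
H=np.zeros((420,360+D.shape[1],3),np.uint8);H[:420,:360]=C;H[:D.shape[0],360:]=D
cv2.imwrite("pics/c.png",H);print(H.shape)
E
```

```text
(420, 762, 3)
```

View pics/b.png

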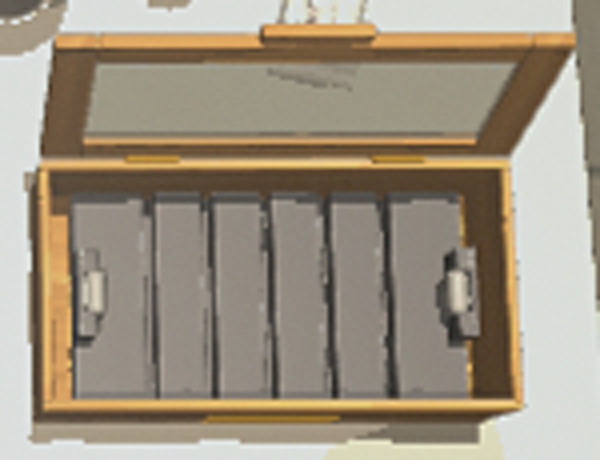

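View pics/c.png

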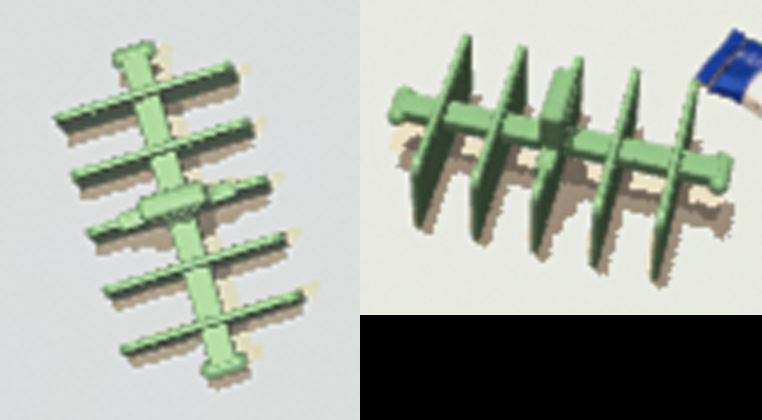

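The enlarged crops show slot lines at crop x ≈ 150, 211, 270, 328 and 387, with liner ends at 73 and 468. The box rim corners are at about (40,165), (510,162), (522,405) and (36,408). On the comb, the tab top is at (172,193) in the top view and (565,73) in the scene view.

```bash
python3 - <<'E'
import pickle,numpy as np
from h import *
o=pickle.load(open("c0.pkl","rb"));t,s=o["top"],o["scene"]
T=lambda x,y:(350+x/4-.375,210+y/4-.375)
C=lambda x,y:(225+x/4-.375,245+y/4-.375)
S=lambda x,y:(285+(x-360)/3.5-.36,275+y/3.5-.36)
np.set_printoptions(precision=4,suppress=True)
print("rim",*[onz(t,T(*p),.082) for p in((40,160),(508,160),(522,408),(34,410))],sep="\n")
print("liner slots",*[onz(t,T(x,300),.026) for x in(150,211,270,328,387,73,468)],sep="\n")
# scene rim corners front-left, front-right, measured in scene image
for a,b in(((34,410),(352,243)),):pass
print("tab tri",tri((t,C(172,193)),(s,S(565,73))), onz(t,C(172,193),.07))
print("plate ends tri",tri((t,C(57,120)),(s,S(414,168))),tri((t,C(302,297)),(s,S(693,85))))
L=[((57,120),(235,68)),((75,180),(252,125)),((90,234),(269,182)),((107,292),(285,237)),((123,350),(303,296))]
for a,b in L:
    p,q=onz(t,C(*a),.048),onz(t,C(*b),.048);d=q-p;print((p+q)/2,np.linalg.norm(d),np.arctan2(d[1],d[0]))
a,b=onz(t,C(132,50),.039),onz(t,C(223,365),.039);print(a,b,(a+b)/2,np.linalg.norm(b-a),np.arctan2(*(a-b)[1::-1]))
E
```

```text
rim
[ 0.5369 -0.0387  0.082 ]
[ 0.5314 -0.2669  0.082 ]
[ 0.4108 -0.2643  0.082 ]
[ 0.4153 -0.0313  0.082 ]
liner slots
[ 0.4739 -0.0956  0.026 ]
[ 0.4731 -0.1266  0.026 ]
[ 0.4724 -0.1564  0.026 ]
[ 0.4717 -0.1858  0.026 ]
[ 0.471  -0.2157  0.026 ]
[ 0.4748 -0.0566  0.026 ]
[ 0.4701 -0.2566  0.026 ]
tab tri (array([0.4543, 0.1411, 0.0844]), np.float64(0.0017560781531830525)) [0.4577 0.1431 0.07  ]
plate ends tri (array([0.499 , 0.203 , 0.0488]), np.float64(0.0009505510772664212)) (array([0.409 , 0.0819, 0.0424]), np.float64(0.0013873154582866214))
[0.5104 0.1579 0.048 ] 0.09273660540621678 -1.3059317738560596
[0.4806 0.1493 0.048 ] 0.09219161451700474 -1.2898774269582427
[0.4527 0.1414 0.048 ] 0.09228604319350828 -1.309889361333806
[0.4245 0.1334 0.048 ] 0.09175843181365494 -1.2940180400220715
[0.3956 0.1252 0.048 ] 0.09209812184631914 -1.3035457242259267
[0.5346 0.1661 0.039 ] [0.3754 0.1213 0.039 ] [0.455  0.1437 0.039 ] 0.16536264407794105 0.274386210562679
```

The rows are not in the units I measure in: shifts go in units of 20 mm and turns go in units of 0.25 rad. I convert before sending: 0.0308 m is 1.54, -0.0197 m is -0.985.

```bash
echo '[{"xyz":[1.54, -0.985, 0]}, {"xyz":[1.54, -0.985, 0]}, {"xyz":[1.54, -0.985, 0]}, {"xyz":[1.54, -0.985, 0]}, {"xyz":[1.54, -0.985, 0]}]' | python3 -m pendant; echo '[{"xyz":[1.54, -0.985, 0]}, {"xyz":[1.54, -0.985, 0]}, {"xyz":[1.54, -0.985, 0]}, {"xyz":[1.54, -0.985, 0]}, {"xyz":[1.54, -0.985, 0]}, {}, {}]' | python3 -m pendant
python3 - <<'E'
from cell import robot
import cv2,pickle,numpy as np
d=robot.read_camera("wrist");d["fish"]=1;pickle.dump(d,open("w1.pkl","wb"));cv2.imwrite("pics/w1.png",d["image"][...,::-1]);print(np.round(d["pose"],3))
E
```

```text
time: 0.57
tool_pos: [0.3258, -0.3143, 0.4045]
tool_rot: [-3.141, -0.0, 0.453]
contact_force: [1.1, 0.1, -0.7]
opening: 0.0916
grip_force: 0.0
time: 1.15
tool_pos: [0.4212, -0.1582, 0.4045]
tool_rot: [-3.141, 0.0, 0.458]
contact_force: [-1.0, -0.2, -0.4]
opening: 0.0919
grip_force: 0.0
[[ 0.442 -0.868 -0.227  0.482]
 [-0.897 -0.428 -0.111 -0.129]
 [-0.     0.253 -0.967  0.384]
 [ 0.     0.     0.     1.   ]]
```

View pics/w1.png

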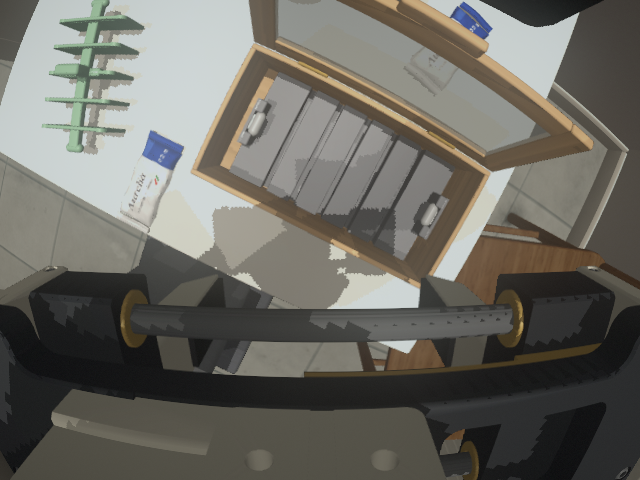

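The wrist view shows the box rim corners at (256,44), (490,168), (420,283) and (193,170). Five slots cross the liner, the first running from about (312,92) to (264,185). I'll enlarge this region.

```bash
python3 - <<'E'
import pickle,cv2
d=pickle.load(open("w1.pkl","rb"));cv2.imwrite("pics/w1c.png",cv2.resize(d["image"][35:290,185:500,::-1],None,fx=2.35,fy=2.35,interpolation=cv2.INTER_CUBIC))
E
```

```text
(no output)
```

View pics/w1c.png

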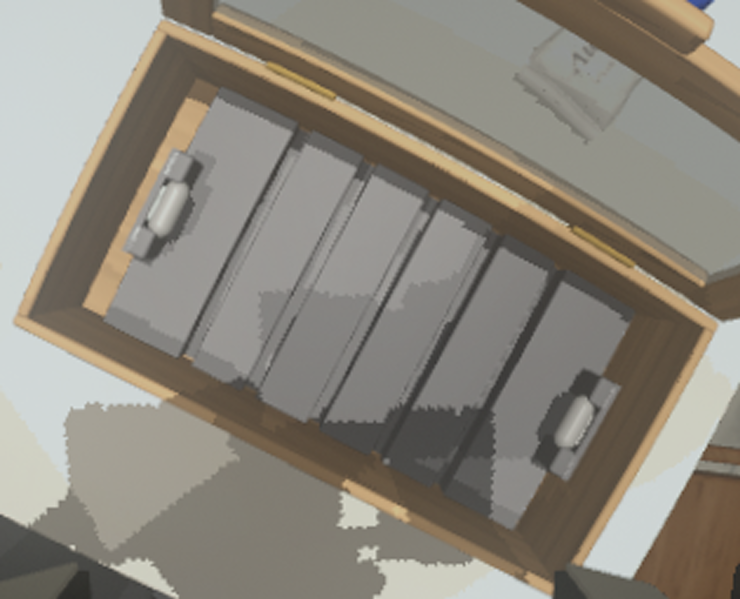

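```bash
python3 - <<'E'
import pickle
from h import *
np.set_printoptions(precision=4,suppress=True)
d=pickle.load(open("w1.pkl","rb"));o=pickle.load(open("c0.pkl","rb"));t=o["top"]
W=lambda x,y:(185+x/2.35-.29,35+y/2.35-.29)
T=lambda x,y:(350+x/4-.375,210+y/4-.375)
C=lambda x,y:(225+x/4-.375,245+y/4-.375)
R=[(165,20),(717,322),(553,595),(15,320)];RT=[(40,160),(508,160),(522,408),(34,410)]
for a,b in zip(R,RT):print(onz(d,W(*a),.082),tri((d,W(*a)),(t,T(*b))))
for n,(a,b) in enumerate([((305,133),(189,358)),((365,168),None),((433,204),(314,421)),((559,275),(446,490))]):
    p=onz(d,W(*a),.026)
    if b:
        q=onz(d,W(*b),.026);print(n,p,q,np.arctan2(*(p-q)[1::-1]))
print("liner tri slot1/5 front",tri((d,W(189,358)),(t,T(153,397))),tri((d,W(446,490)),(t,T(391,400))))
print("comb tab tri", tri((d,(71,67)),(t,C(172,193))))
E
```

```text
[ 0.5369 -0.041   0.082 ] (array([ 0.5381, -0.0391,  0.0755]), np.float64(4.540205582624609e-05))
[ 0.5318 -0.2669  0.082 ] (array([ 0.5317, -0.2671,  0.0815]), np.float64(0.00020899356182498403))
[ 0.4116 -0.2615  0.082 ] (array([ 0.4107, -0.2648,  0.0768]), np.float64(0.0010041925964701206))
[ 0.4177 -0.0375  0.082 ] (array([ 0.4156, -0.0328,  0.0683]), np.float64(0.0009805209467283634))
0 [ 0.5271 -0.0989  0.026 ] [ 0.4229 -0.0965  0.026 ] -0.023088080699548107
2 [ 0.5241 -0.1582  0.026 ] [ 0.4217 -0.1547  0.026 ] -0.03398460466770705
3 [ 0.523  -0.2185  0.026 ] [ 0.4199 -0.2184  0.026 ] -0.0005369589681993361
liner tri slot1/5 front (array([ 0.4239, -0.0957,  0.0274]), np.float64(0.001219811212088853)) (array([ 0.4204, -0.2154,  0.0301]), np.float64(0.001939110190100412))
comb tab tri (array([0.4584, 0.1439, 0.0598]), np.float64(0.0004927326102497396))
```

Scaled: -0.0319 m is -1.595, 0.0202 m is 1.01.

```bash
echo '[{"xyz":[1.01, -1.595, 0]}, {"xyz":[1.01, -1.595, 0]}, {"xyz":[1.01, -1.595, 0]}, {"xyz":[1.01, -1.595, 0]}, {"xyz":[1.01, -1.595, 0]}, {"xyz":[1.01, -1.595, 0]}, {"xyz":[1.01, -1.595, 0]}, {"xyz":[1.01, -1.595, 0]}]' | python3 -m pendant 0.026 >/dev/null; echo '[{"xyz":[0, 0, 0.3], "rot":[0, 0, -0.496]}, {"xyz":[0, 0, 0.3], "rot":[0, 0, -0.496]}, {"xyz":[0, 0, 0.3], "rot":[0, 0, -0.496]}, {"xyz":[0, 0, 0.3], "rot":[0, 0, -0.496]}, {"xyz":[0, 0, 0.3], "rot":[0, 0, -0.496]}, {"xyz":[0, 0, 0.3], "rot":[0, 0, -0.496]}]' | python3 -m pendant>/dev/null;  echo '[{"xyz":[0, 0, 0.3], "rot":[0, 0, -0.496]}, {"xyz":[0, 0, 0.3], "rot":[0, 0, -0.496]}, {"xyz":[0, 0, 0.3], "rot":[0, 0, -0.496]}, {"xyz":[0, 0, 0.3], "rot":[0, 0, -0.496]}, {"xyz":[0, 0, 0.3], "rot":[0, 0, -0.496]}, {"xyz":[0, 0, 0.3], "rot":[0, 0, -0.096]}, {}, {}]' | python3 -m pendant
python3 - <<'E'
from cell import robot
import cv2,pickle,numpy as np
d=robot.read_camera("wrist");d["fish"]=1;pickle.dump(d,open("w2.pkl","wb"));cv2.imwrite("pics/w2.png",d["image"][...,::-1]);print(np.round(robot.observe()["tool_pos"],4),robot.observe()["tool_rot"])
E
```

```text
time: 3.03
tool_pos: [0.4542, 0.1396, 0.3325]
tool_rot: [-3.141, 0.0, 1.837]
contact_force: [0.7, 0.2, 0.5]
opening: 0.026
grip_force: 0.0
[0.4542 0.1398 0.3328] [-3.14150626e+00  1.80638339e-04  1.83780444e+00]
```

View pics/w2.png

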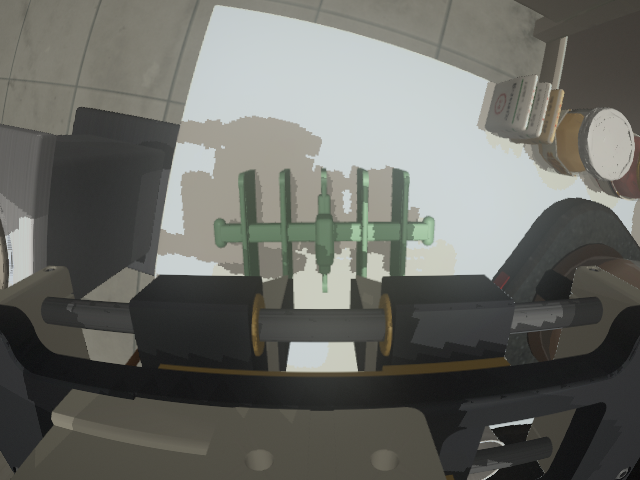

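The comb is square to the gripper. The tab spans x ≈ 317–331 around row 220, and the spine runs from (215,232) to (434,229).

```bash
python3 - <<'E'
import pickle
from h import *
np.set_printoptions(precision=4,suppress=True)
d=pickle.load(open("w2.pkl","rb"));o=pickle.load(open("c0.pkl","rb"));t=o["top"]
m=green(d["image"])
for r in (200,210,220,240,250,255,260):
    c=np.flatnonzero(m[r,300:350])+300;print(r,c.min(),c.max(),end="; ")
for c in (320,324,328):
    r=np.flatnonzero(m[:,c]);print(c,r.min(),r.max())
a,b=onz(d,(215.5,232),.038),onz(d,(433.5,229),.038);print(a,b,(a+b)/2,np.linalg.norm(a-b),np.arctan2(*(b-a)[1::-1]))
C=lambda x,y:(225+x/4-.375,245+y/4-.375)
for z in(.048,.07):print(z,onz(d,(324,195),z),onz(d,(324,222),z))
# plate far-end tops at z .048 
for p in((247,171),(285,169),(324,169),(364,169),(400,169)):print(onz(d,p,.048))
print(tri((d,(400,169)),(t,C(57,119))),tri((d,(247,171)),(t,C(123,350))),tri((d,(434,229)),(t,C(132,50))))
h=cv2.cvtColor(d["image"],cv2.COLOR_RGB2HSV)[...,2];print(h[185:285:3,324])
E
```

```text
Traceback (most recent call last):
ValueError: zero-size array to reduction operation minimum which has no identity
```

```bash
sed -i 's/(40,50,40),(85,255,255)/(40,35,30),(95,255,255)/' h.py; python3 - <<'E'
import pickle
from h import *
np.set_printoptions(precision=4,suppress=True)
d=pickle.load(open("w2.pkl","rb"));o=pickle.load(open("c0.pkl","rb"));t=o["top"]
m=green(d["image"])
for r in (200,210,220,240,250,255,260):
    c=np.flatnonzero(m[r,300:350])+300;print(r,c[:1],c[-1:],end="; ")
a,b=onz(d,(215.5,232),.038),onz(d,(433.5,229),.038);print(a,b,(a+b)/2,np.linalg.norm(a-b),np.arctan2(*(b-a)[1::-1]))
C=lambda x,y:(225+x/4-.375,245+y/4-.375)
for z in(.048,.07):print(z,onz(d,(324,195),z),onz(d,(324,222),z))
for p in((247,171),(285,169),(324,169),(364,169),(400,169)):print(onz(d,p,.048))
print(tri((d,(400,169)),(t,C(57,119))),tri((d,(247,171)),(t,C(123,350))),tri((d,(434,229)),(t,C(132,50))))
h=cv2.cvtColor(d["image"],cv2.COLOR_RGB2HSV);print(d["image"][185:285:4,324].tolist())
E
```

```text
200 [318] [329]; 210 [318] [329]; 220 [316] [332]; 240 [300] [349]; 250 [315] [333]; 255 [316] [333]; 260 [316] [332]; [0.3731 0.1212 0.038 ] [0.5363 0.1682 0.038 ] [0.4547 0.1447 0.038 ] 0.16984949834490606 0.2801414228120359
0.048 [0.4468 0.1717 0.048 ] [0.452  0.1526 0.048 ]
0.07 [0.4459 0.1744 0.07  ] [0.4506 0.1569 0.07  ]
[0.3888 0.1744 0.048 ]
[0.4151 0.1826 0.048 ]
[0.4418 0.1897 0.048 ]
[0.4692 0.1973 0.048 ]
[0.4943 0.2048 0.048 ]
(array([0.5008, 0.2054, 0.0248]), np.float64(0.0015286282608342181)) (array([0.3847, 0.1721, 0.026 ]), np.float64(0.00023306901773949767)) (array([0.5363, 0.1673, 0.036 ]), np.float64(0.0013937763511244906))
[[107, 129, 107], [107, 129, 107], [108, 129, 107], [108, 130, 107], [109, 131, 108], [107, 129, 106], [106, 129, 105], [94, 113, 93], [81, 95, 79], [103, 125, 102], [106, 130, 106], [107, 130, 105], [106, 129, 104], [106, 130, 105], [106, 130, 105], [100, 122, 98], [88, 104, 86], [88, 105, 85], [88, 105, 86], [88, 105, 86], [83, 98, 80], [87, 104, 85], [88, 104, 86], [140, 169, 138], [139, 169, 138]]
```

Scaled: 0.0039 m is 0.195, 0.001 m is 0.05, -0.012 rad is -0.048.

```bash
echo '[{"xyz":[0.195, 0.05, 0], "rot":[0, 0, -0.048]}, {"xyz":[0, 0, 1]}, {"xyz":[0, 0, 1]}, {"xyz":[0, 0, 1]}, {"xyz":[0, 0, 1]}, {"xyz":[0, 0, 0.75]}, {"xyz":[0, 0, 0.49]}, {}]' | python3 -m pendant 0.026; echo '[{}, {}, {}, {}, {}, {}]' | python3 -m pendant 0.0 40
```

```text
time: 3.75
tool_pos: [0.4535, 0.1445, 0.2265]
tool_rot: [-3.139, -0.0, 1.853]
contact_force: [-0.2, 1.2, -0.0]
opening: 0.026
grip_force: 0.0
time: 4.25
tool_pos: [0.4543, 0.1446, 0.2289]
tool_rot: [3.139, 0.0, 1.854]
contact_force: [-0.9, 1.0, 6.9]
opening: 0.0113
grip_force: 40.0
```

Scaled: -0.025 m is -1.25, -0.02 m is -1.

```bash
echo '[{"xyz":[0, 0, -0.25]}, {"xyz":[0, 0, -1]}, {"xyz":[0, 0, -1.25]}, {"xyz":[0, 0, -1.25]}, {"xyz":[0, 0, -1.25]}, {"xyz":[0, 0, -1.25]}, {}, {}]' | python3 -m pendant - 40; python3 - <<'E'
from cell import robot
import cv2,pickle,numpy as np
for n in("wrist","scene"):
    d=robot.read_camera(n);d["fish"]=n=="wrist";pickle.dump(d,open(n[0]+"3.pkl","wb"));im=d["image"][...,::-1]
    if n=="scene": a=im[100:400,150:470]
    else: a=im[100:400,160:480]
    cv2.imwrite(f"pics/{n}3.png",a)
a=np.hstack([cv2.imread("pics/wrist3.png"),cv2.imread("pics/scene3.png")]);cv2.imwrite("pics/g3.png",a)
E
```

```text
time: 4.92
tool_pos: [0.4539, 0.1444, 0.3539]
tool_rot: [3.139, 0.001, 1.854]
contact_force: [0.5, 0.1, -3.0]
opening: 0.0116
grip_force: 40.0
```

View pics/g3.png

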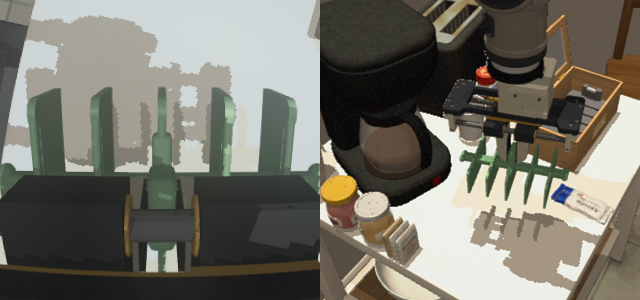

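The comb is lifted, held by its tab and level. In the wrist crop the far plate tops are at about row 88 and the spine is at about row 171.

```bash
python3 - <<'E'
import pickle
from h import *
np.set_printoptions(precision=4,suppress=True)
d=pickle.load(open("w3.pkl","rb"));m=green(d["image"]);im=d["image"]
y=1.854;X=np.array([np.cos(y),np.sin(y)]);Y=np.array([np.sin(y),-np.cos(y)]);T=np.array([.4539,.1444]);zb=.3539-.2285
for c in(205,262,322,382,440):
    r=np.flatnonzero(m[150:260,c]);print(c,r[:1]+150)
f=lambda p,z:(lambda q:(round(q@X,4),round(q@Y,4)))(onz(d,p,z)[:2]-T)
for p in((322,188),):print("plate end",f(p,zb+.048))
for p in((196,190),(222,190),(440,192),(450,192),(262,190),(382,190)):print(p,f(p,zb+.048))
for p in((166,272),(474,270)):print("spine",f(p,zb+.039))
print(im[255:290:2,180].tolist())
E
```

```text
205 [193]
262 [190]
322 [197]
382 [227]
440 [243]
plate end (np.float64(0.0496), np.float64(0.0003))
(196, 190) (np.float64(0.0496), np.float64(-0.0563))
(222, 190) (np.float64(0.0493), np.float64(-0.044))
(440, 192) (np.float64(0.0485), np.float64(0.0532))
(450, 192) (np.float64(0.0487), np.float64(0.058))
(262, 190) (np.float64(0.0489), np.float64(-0.0259))
(382, 190) (np.float64(0.0489), np.float64(0.0265))
spine (np.float64(0.0073), np.float64(-0.0796))
spine (np.float64(0.0081), np.float64(0.078))
[[205, 212, 212], [205, 212, 213], [205, 212, 213], [205, 212, 212], [205, 212, 212], [205, 212, 212], [205, 212, 213], [205, 212, 213], [66, 80, 66], [67, 82, 67], [72, 89, 73], [78, 97, 78], [44, 47, 45], [44, 46, 44], [42, 45, 44], [42, 44, 43], [43, 45, 43], [40, 43, 42]]
```

Scaled: -0.115 rad is -0.46.

```bash
echo '[{"rot":[0, 0, -0.46]}, {"rot":[0, 0, -0.46]}, {"rot":[0, 0, -0.46]}, {"rot":[0, 0, -0.46]}, {"rot":[0, 0, -0.46]}, {"rot":[0, 0, -0.46]}, {"rot":[0, 0, -0.46]}, {"rot":[0, 0, -0.46]}]' | python3 -m pendant - 40 >/dev/null; echo '[{"rot":[0, 0, -0.46]}, {"rot":[0, 0, -0.46]}, {"rot":[0, 0, -0.46]}, {}, {}]' | python3 -m pendant; echo '[{"xyz":[-0.18, -1.875, 0]}, {"xyz":[-0.18, -1.875, 0]}, {"xyz":[-0.18, -1.875, 0]}, {"xyz":[-0.18, -1.875, 0]}, {"xyz":[-0.18, -1.875, 0]}, {"xyz":[-0.18, -1.875, 0]}, {"xyz":[-0.18, -1.875, 0]}, {"xyz":[-0.18, -1.875, 0]}]' | python3 -m pendant; echo '[{}, {}, {}]' | python3 -m pendant
```

```text
time: 6.1
tool_pos: [0.4537, 0.1444, 0.3516]
tool_rot: [-3.141, -0.003, 3.115]
contact_force: [0.9, 0.3, -1.9]
opening: 0.0116
grip_force: 40.0
time: 6.77
tool_pos: [0.4755, -0.158, 0.3523]
tool_rot: [3.141, -0.001, 3.115]
contact_force: [1.0, 0.4, -0.8]
opening: 0.0117
grip_force: 40.0
time: 7.02
tool_pos: [0.4756, -0.156, 0.3522]
tool_rot: [3.14, -0.002, 3.116]
contact_force: [-0.1, 0.5, -2.4]
opening: 0.0115
grip_force: 40.0
```

Scaled: 0.016 m is 0.8, 0.014 m is 0.7.

```bash
echo '[{"xyz":[0, 0, 0.8]}, {"xyz":[0, 0, 0.8]}, {"xyz":[0, 0, 0.8]}, {"xyz":[0, 0, 0.8]}, {"xyz":[0, 0, 0.7]}, {}, {}]' | python3 -m pendant ; python3 - <<'E'
from cell import robot
import cv2,pickle,numpy as np
d=robot.read_camera("wrist");d["fish"]=1;pickle.dump(d,open("w4.pkl","wb"));im=d["image"][...,::-1]
cv2.imwrite("pics/w4.png",cv2.resize(im[80:330,120:520],None,fx=2,fy=2,interpolation=cv2.INTER_CUBIC))
E
```

```text
time: 7.6
tool_pos: [0.4758, -0.1548, 0.2746]
tool_rot: [3.141, -0.002, 3.12]
contact_force: [-0.7, 0.0, -0.8]
opening: 0.0117
grip_force: 40.0
```

View pics/w4.png

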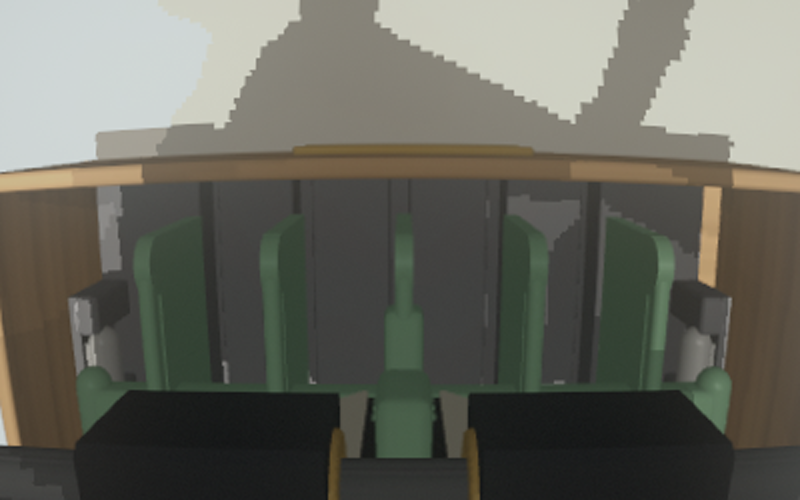

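The slots at the front of the liner are at crop x ≈ 208, 297, 400, 497 and 591. The middle plate is at 403, so it stands about 1 mm towards +y of its slot. I'll shift dy −1 mm and feel downwards.

Scaled: -0.001 m is -0.05, 0.006 m is 0.3.

```bash
echo '[{"xyz":[0, -0.05, 0.3]}, {"xyz":[0, 0, 0.3]}, {"xyz":[0, 0, 0.2]}, {}]' | python3 -m pendant; echo '[{"xyz":[0, 0, 0.1]}, {"xyz":[0, 0, 0.05]}, {"xyz":[0, 0, 0.05]}, {}]' | python3 -m pendant|sed -n 2,4p;echo '[{"xyz":[0, 0, 0.05]}, {}]' | python3 -m pendant|sed -n 2,4p
```

```text
time: 7.98
tool_pos: [0.4756, -0.157, 0.2582]
tool_rot: [3.141, -0.001, 3.119]
contact_force: [-0.0, -0.3, -2.2]
opening: 0.0118
grip_force: 40.0
tool_pos: [0.4758, -0.1572, 0.2548]
tool_rot: [-3.142, -0.0, 3.119]
contact_force: [-0.3, 0.1, -1.3]
tool_pos: [0.4758, -0.1571, 0.2539]
tool_rot: [-3.141, 0.0, 3.119]
contact_force: [0.4, 0.7, -1.6]
```

```bash
for i in 1; do echo '[{"xyz":[0, 0, 0.05]}, {}]' | python3 -m pendant|sed -n 2,4p; echo '[{"xyz":[0, 0, 0.05]}, {}]' | python3 -m pendant|sed -n 2,4p; done
```

```text
tool_pos: [0.4759, -0.1572, 0.2534]
tool_rot: [-3.141, 0.001, 3.119]
contact_force: [-1.7, -0.6, 2.9]
tool_pos: [0.4759, -0.1571, 0.2533]
tool_rot: [-3.141, 0.001, 3.119]
contact_force: [-3.7, 0.2, 12.3]
```

```bash
echo '[{"xyz":[0, 0, -0.04]}, {"xyz":[0, 0.025, 0]}, {}]' | python3 -m pendant|sed -n 2,4p; echo '[{"xyz":[0, 0.025, 0]}, {}]' | python3 -m pendant|sed -n 2,4p;  echo '[{"xyz":[0, 0.025, 0]}, {}]' | python3 -m pendant|sed -n 2,4p; echo '[{"xyz":[0, 0.025, 0]}, {}]' | python3 -m pendant|sed -n 2,4p
```

```text
tool_pos: [0.476, -0.1569, 0.2533]
tool_rot: [-3.14, 0.001, 3.119]
contact_force: [-2.6, -1.7, 7.4]
tool_pos: [0.476, -0.1564, 0.253]
tool_rot: [-3.141, 0.001, 3.119]
contact_force: [0.1, 0.1, -1.5]
tool_pos: [0.4758, -0.1554, 0.2523]
tool_rot: [3.141, -0.001, 3.119]
contact_force: [-0.2, -0.0, -2.8]
tool_pos: [0.4759, -0.155, 0.2524]
tool_rot: [3.141, -0.0, 3.119]
contact_force: [0.5, 0.5, -1.4]
```

Scaled: 0.001 m is 0.05.

```bash
echo '[{"xyz":[0, 0, 0.05]}, {}]' | python3 -m pendant|sed -n 2,4p; echo '[{"xyz":[0, 0, 0.05]}, {}]' | python3 -m pendant|sed -n 2,4p;  echo '[{"xyz":[0, 0, 0.05]}, {}]' | python3 -m pendant|sed -n 2,4p
```

```text
tool_pos: [0.4759, -0.155, 0.2515]
tool_rot: [3.141, -0.0, 3.119]
contact_force: [-0.2, -0.3, -1.8]
tool_pos: [0.4759, -0.1551, 0.2506]
tool_rot: [-3.142, -0.0, 3.119]
contact_force: [-0.7, 0.8, -1.6]
tool_pos: [0.476, -0.1553, 0.2499]
tool_rot: [-3.141, 0.0, 3.119]
contact_force: [-0.3, -0.8, 1.3]
```

The plates are below the bar tops, so they are in the slots. Continuing down towards the noses.

Scaled: 0.001 m is 0.05.

```bash
echo '[{"xyz":[0, 0, 0.05]}, {"xyz":[0, 0, 0.05]}, {}]' | python3 -m pendant|sed -n 2,4p; echo '[{"xyz":[0, 0, 0.05]}, {"xyz":[0, 0, 0.05]}, {}]' | python3 -m pendant|sed -n 2,4p
```

```text
tool_pos: [0.4761, -0.1553, 0.2483]
tool_rot: [-3.141, 0.001, 3.119]
contact_force: [-0.7, -0.4, 4.2]
tool_pos: [0.4762, -0.1554, 0.2464]
tool_rot: [-3.14, 0.002, 3.119]
contact_force: [-0.4, -0.8, 3.9]
```

```bash
echo '[{"xyz":[0, 0, 0.05]}, {"xyz":[0, 0, 0.05]}, {}]' | python3 -m pendant|sed -n 2,4p; echo '[{"xyz":[0, 0, 0.05]}, {"xyz":[0, 0, 0.05]}, {}]' | python3 -m pendant|sed -n 2,4p
```

```text
tool_pos: [0.4763, -0.1553, 0.2442]
tool_rot: [-3.141, 0.002, 3.119]
contact_force: [1.2, 0.0, 2.8]
tool_pos: [0.4762, -0.1553, 0.2416]
tool_rot: [-3.141, 0.001, 3.119]
contact_force: [2.7, -1.4, 0.9]
```

```bash
echo '[{"xyz":[0, 0, 0.05]}, {"xyz":[0, 0, 0.05]}, {}]' | python3 -m pendant|sed -n 2,4p
```

```text
tool_pos: [0.4759, -0.1551, 0.2392]
tool_rot: [3.141, -0.0, 3.119]
contact_force: [2.9, -1.1, -2.6]
```

Scaled: 0.001 m is 0.05.

```bash
echo '[{"xyz":[0, 0, 0.05]}, {"xyz":[0, 0, 0.05]}, {}]' | python3 -m pendant|sed -n 2,4p;echo '[{"xyz":[0, 0, 0.05]}, {}]' | python3 -m pendant|sed -n 2,4p
```

```text
tool_pos: [0.4756, -0.1551, 0.2372]
tool_rot: [3.141, -0.001, 3.119]
contact_force: [0.9, -1.0, -2.7]
tool_pos: [0.4756, -0.1551, 0.2369]
tool_rot: [3.142, -0.001, 3.119]
contact_force: [-1.3, -3.5, 1.7]
```

Scaled: 0.0005 m is 0.025.

```bash
echo '[{"xyz":[0, 0, 0.025]}, {}, {}]' | python3 -m pendant|sed -n 2,4p
```

```text
tool_pos: [0.4756, -0.1551, 0.2369]
tool_rot: [-3.141, -0.0, 3.119]
contact_force: [-3.5, -1.1, 8.5]
```

Scaled: 0.0005 m is 0.025.

```bash
echo '[{"xyz":[0, 0, 0.025]}, {}, {}]' | python3 -m pendant|sed -n 2,4p; echo '[{"xyz":[0, 0, -0.045]}, {}]' | python3 -m pendant|sed -n 2,4p; echo '[{}, {}, {}]' | python3 -m pendant 0.017 3;echo '[{"xyz":[0, 0, -0.5]}, {"xyz":[0, 0, -1]}, {"xyz":[0, 0, -1]}, {"xyz":[0, 0, -1.5]}, {"xyz":[1.5, 0, -1]}, {"xyz":[2, 0, 0]}, {"xyz":[2, 0, 0]}, {}]' | python3 -m pendant
python3 - <<'E'
from cell import robot
import cv2,pickle,numpy as np
o={}
for n in("wrist","scene","top"):
    d=robot.read_camera(n);d["fish"]=n=="wrist";o[n]=d
pickle.dump(o,open("c5.pkl","wb"))
a=np.hstack([cv2.resize(o["wrist"]["image"],(400,300)),cv2.resize(o["scene"]["image"][100:280,310:550],(400,300))])
cv2.imwrite("pics/e.png",np.vstack([a,cv2.resize(o["top"]["image"][180:330,300:500],(800,300))])[...,::-1])
E
```

```text
tool_pos: [0.4756, -0.1551, 0.2368]
tool_rot: [-3.141, -0.0, 3.119]
contact_force: [-4.8, -1.3, 11.7]
tool_pos: [0.4757, -0.1551, 0.2369]
tool_rot: [-3.141, -0.0, 3.119]
contact_force: [-2.7, -1.6, 6.1]
time: 12.65
tool_pos: [0.4759, -0.1549, 0.2364]
tool_rot: [3.141, -0.0, 3.119]
contact_force: [-0.6, -0.3, -0.6]
opening: 0.0169
grip_force: 0.0
time: 13.32
tool_pos: [0.3602, -0.1505, 0.3362]
tool_rot: [3.138, -0.006, 3.118]
contact_force: [0.6, 0.5, -1.0]
opening: 0.0171
grip_force: 0.0
```

View pics/e.png

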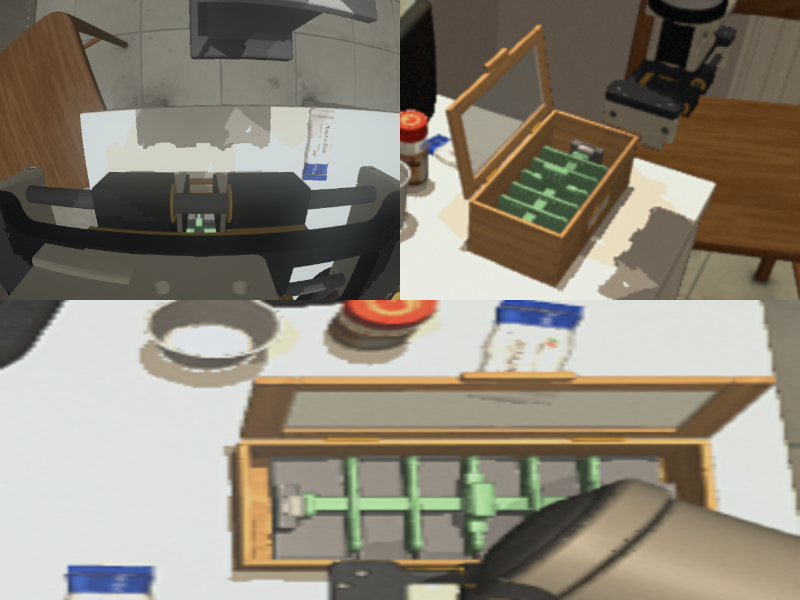

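The comb sits in its slots between the noses, below the rim. The lid leans back, with its lip at top-view crop (519,377) and scene crop (497,57). Next I'll measure the lid edge and the clearance to the toaster.

```bash
python3 - <<'E'
import pickle
from h import *
np.set_printoptions(precision=4,suppress=True)
o=pickle.load(open("c5.pkl","rb"));t,s=o["top"],o["scene"]
for a,b in(((429.5,216.5),(368,134)),((493.5,219),(394,116)),((363.7,219.5),(340,165))):print(tri((t,a),(s,b)))
print("toaster",onz(t,(357,165),.1),onz(t,(375,145),.18),onz(t,(480,130),.18), tri((t,(476,62)),(s,(329,98))))
print("cinn",onz(t,(397,182),.106))
E
```

```text
(array([ 0.5676, -0.1545,  0.2093]), np.float64(0.001186390297047738))
(array([ 0.5638, -0.2695,  0.1961]), np.float64(0.0009159251604667038))
(array([ 0.5662, -0.0401,  0.2028]), np.float64(0.0016602897394994481))
toaster [ 0.7045 -0.0385  0.1   ] [ 0.7145 -0.0676  0.18  ] [ 0.7388 -0.2634  0.18  ] (array([ 0.7904, -0.2683,  0.2125]), np.float64(0.06286411044961995))
cinn [ 0.6654 -0.1151  0.106 ]
```

The rows are not in the units I measure in: shifts go in units of 20 mm and turns go in units of 0.25 rad. I convert before sending: -0.03 m is -1.5.

```bash
echo '[{"xyz":[0, 0, -1.5]}, {"xyz":[0, 0, -1.5]}, {"xyz":[0, 0, -1.5]}, {}]' | python3 -m pendant 0.0 10|sed -n 2,4p; echo '[{"xyz":[-1.785, 0, 0]}, {"xyz":[-1.785, 0, 0]}, {"xyz":[-1.785, 0, 0]}, {"xyz":[-1.785, 0, 0]}, {"xyz":[-1.785, 0, 0]}, {"xyz":[-1.785, 0, 0]}, {"xyz":[-1.785, 0, 0]}, {}]' | python3 -m pendant
```

```text
tool_pos: [0.3679, -0.1533, 0.4321]
tool_rot: [-3.136, 0.009, 3.12]
contact_force: [0.3, -0.7, 0.8]
time: 14.47
tool_pos: [0.6214, -0.1579, 0.423]
tool_rot: [3.141, 0.0, 3.121]
contact_force: [-1.3, 0.4, -2.0]
opening: 0.0008
grip_force: 0.0
```

Scaled: 0.025 m is 1.25, 0.015 m is 0.75.

```bash
echo '[{"xyz":[0, 0, 1.25]}, {"xyz":[0, 0, 1.25]}, {"xyz":[0, 0, 1.25]}, {}, {"xyz":[0.75, 0, 0]}, {"xyz":[0.5, 0, 0]}, {}]' | python3 -m pendant|sed -n 2,4p; echo '[{"xyz":[0.5, 0, 0]}, {"xyz":[0.5, 0, 0]}, {"xyz":[0.5, 0, 0]}, {"xyz":[0.5, 0, 0]}, {}]' | python3 -m pendant|sed -n 2,4p
```

```text
tool_pos: [0.5903, -0.1576, 0.3528]
tool_rot: [-3.141, 0.0, 3.119]
contact_force: [-0.6, -0.4, -0.6]
tool_pos: [0.5508, -0.1569, 0.3532]
tool_rot: [-3.141, 0.002, 3.119]
contact_force: [0.7, 0.2, 0.3]
```

```bash
echo '[{"xyz":[0.625, 0, 0.035]}, {"xyz":[0.625, 0, 0.035]}, {"xyz":[0.625, 0, 0.035]}, {"xyz":[0.625, 0, 0.035]}, {"xyz":[0.55, 0, 0.35]}, {"xyz":[0.55, 0, 0.35]}]' | python3 -m pendant|sed -n 2,4p; echo '[{"xyz":[0.435, 0, 0.49]}, {"xyz":[0.435, 0, 0.49]}, {"xyz":[0.2, 0, 0.39]}, {"xyz":[0.2, 0, 0.39]}, {"xyz":[0.2, 0, 0.39]}, {}]' | python3 -m pendant|sed -n 2,4p
```

```text
tool_pos: [0.4797, -0.1554, 0.336]
tool_rot: [-3.14, 0.004, 3.119]
contact_force: [1.5, -0.8, 0.1]
tool_pos: [0.4491, -0.1544, 0.2905]
tool_rot: [3.141, -0.002, 3.119]
contact_force: [-0.5, 2.1, -0.0]
```

Scaled: 0.007 m is 0.35, 0.005 m is 0.25.

```bash
echo '[{"xyz":[0.1, 0, 0.35]}, {"xyz":[0.1, 0, 0.35]}, {"xyz":[0.05, 0, 0.25]}, {}]' | python3 -m pendant|sed -n 2,4p; echo '[{"xyz":[0, 0, 0.1]}, {"xyz":[0, 0, 0.1]}, {}]' | python3 -m pendant|sed -n 2,4p
```

```text
tool_pos: [0.4441, -0.1543, 0.2717]
tool_rot: [3.141, -0.002, 3.119]
contact_force: [-0.1, -0.6, 0.0]
tool_pos: [0.4444, -0.1544, 0.2686]
tool_rot: [3.142, -0.0, 3.119]
contact_force: [0.5, 0.2, 0.2]
```

Scaled: 0.001 m is 0.05.

```bash
echo '[{"xyz":[0, 0, 0.05]}, {"xyz":[0, 0, 0.05]}, {}]' | python3 -m pendant|sed -n 2,4p; echo '[{"xyz":[0, 0, 0.035]}, {}]' | python3 -m pendant|sed -n 2,4p
```

```text
tool_pos: [0.4444, -0.1544, 0.2672]
tool_rot: [-3.141, 0.0, 3.119]
contact_force: [-2.3, -0.1, 4.2]
tool_pos: [0.4444, -0.1544, 0.2671]
tool_rot: [-3.141, 0.001, 3.119]
contact_force: [-3.2, 1.6, 10.2]
```

The lid stopped hard at the expected shut height. I'll retreat and look.

Scaled: -0.04 m is -2, -0.03 m is -1.5.

```bash
echo '[{"xyz":[0, 0, -0.5]}, {"xyz":[0, 0, -1.5]}, {"xyz":[0, 0, -2]}, {"xyz":[0, 0, -2]}, {"xyz":[1.5, -1, 0]}, {"xyz":[1.5, -1.5, 0]}, {"xyz":[1, -1.5, 0]}, {}]' | python3 -m pendant; python3 - <<'E'
from cell import robot
import cv2,pickle,numpy as np
t=robot.read_camera("top")["image"];s=robot.read_camera("scene")["image"]
cv2.imwrite("pics/f.png",np.hstack([cv2.resize(t[140:370,170:510],(400,300)),cv2.resize(s[90:380,60:540],(400,300))])[...,::-1])
E
```

```text
time: 18.13
tool_pos: [0.3604, -0.2354, 0.3866]
tool_rot: [-3.139, -0.0, 3.115]
contact_force: [1.0, -0.1, 0.4]
opening: 0.0005
grip_force: 0.0
```

View pics/f.png

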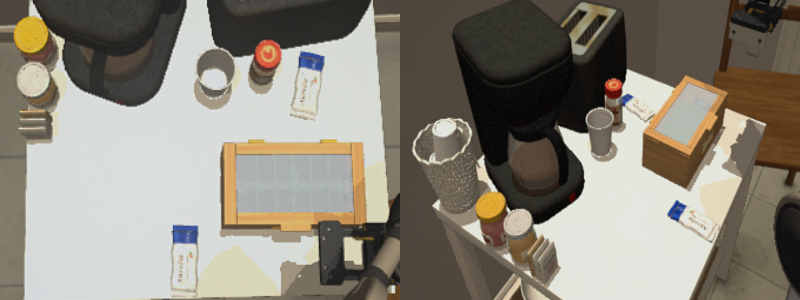

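The lid lies flat and shut on the box (top crop 222–366 × 143–228), and the jars and sachets are where they were. Handing in.

```bash
python3 -c "
from cell import robot
print(robot.hand_in())"
```

```text
the job is handed in; nothing more can be done
None
```

The comb is back in its slots and pressed home (about 12 N at most), the lid is shut, the jars and sachets were left alone, and the job was handed in at about 18 s; no verdict came back.

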